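Set the detergent doser and hang its door back on

ROBOT

A 6-joint arm with a two-finger parallel gripper is mounted at the origin on the work surface. World frame = base frame: x ahead of the robot, y to its left, z up, the work surface at z = 0. Lengths are in mm, angles in rad, forces in N, time in s.
With the tool pointing down it reaches from about 400 to 925 mm from the base axis. Payload 12.5 kg.
Tool frame: the origin (TCP) lies at the very end of the fingers, on their centre line; the grasp point (between the pads) lies 19 mm behind it; z points along the fingers, y is the line along which they close (so a half turn about z gives the same grasp; the last joint's range is limited). The gripper opens to 95 mm and grips with 3 to 60 N. Pads are 20 mm wide; open, the fingers measure 119 mm over their backs; the gripper's body (75 mm by 180 mm) begins 59 mm behind the grasp point.
Start: joints at [1.027, 0.491, 1.559, -0, 1.092, -0.106], TCP at [264.954, 566.08, 214.661] pointing down, gripper open.
Joint ranges: [-3.1, 3.1], [-0.84, 2.19], [0.05, 2.79], [-1.13, 4.28], [0.06, 2.93], [-2.69, 2.69]. Speed limits (rad/s): [2.22, 2.22, 2.79, 3.14, 3.14, 3.14].

INTERFACE

Orientations are given as [roll, pitch, yaw] about the fixed x, y, z axes, in that order (R = Rz(yaw) Ry(pitch) Rx(roll)).
In Python, from cell import state, imaging, env, spot_in, mark_of gives the robot as it stands. The module is installed in compiled form; this text tells all that it offers.
- The arm moves only by the tool step_arm, never from a script. Its argument "increments" is a list of rows, each an object with "slide": the shift along the tool's x, y, z in m, a list of three; "roll": the turn about the tool's z in rad. A call has 1 to 5 rows; each row is the pose to reach, as a shift and turn from the pose commanded when the call began, along the tool's axes at that moment; what a row does not reach only later rows make up. A row lasts 1/8 s, in which the tool goes at most 62.5 mm and 10.7 degrees, less where a joint would pass 70% of its speed; a pose out of reach is approached as far as the arm can. A call with a gripper value outside its range is refused whole. "fingers" is the opening, from 0 (shut) to 1 (fully open), set as the call begins (left out, the last holds). The fingers move at their own pace and stop on an object; the grip force is fixed at half the most. Time passes only in rows, so rows that repeat a pose let the fingers close. It gives the time, the measured TCP pose, the force, the opening and the grip force at its end, in the units of the state.
- state(): the state, without advancing time (a new reading comes with each control period).
- imaging.read_camera(name): name is "scene" or "side" or "wrist"; returns a dict with "color" (384x512x3 uint8, red, green, blue), "z_map" (384x512 float32, mm along the optical axis (not along the pixel's ray), 0 where there is no reading), "intrinsics" (3x3 intrinsics, pixels), "distortion" ([k1, k2, p1, p2, k3] as OpenCV has them; the pictures are not rectified), "camera_from_world" (4x4, takes a point from world to camera coordinates). Camera axes: x right, y up, looking along -z (the intrinsics and any distortion apply to the point x, -y, -z); pixel columns grow to the right and rows downward; lengths in mm; the calibration is good to about 2 mm. A picture is of the moment at which its call begins.
- env.job_done(): hands the job in; it is judged then, once.
Trained networks look in the newest picture that a camera, given by its name, has taken for a name from the list of things; names that differ only in an ending like _2 or _b are one class to them, and where a whole thing is asked for, a point or a joint stands for the part that bears it (a point fixed in the world has none). Each returns a list of dicts, best first, with "confidence" (0 to 1); they miss things now and then, are a little off and sometimes report something else, mostly with a low value. They report only what shows in the picture. A call takes as long as a camera call. They do not tell look-alikes from the thing itself.
- spot_in(camera, target): "bbox" ([left, top, right, bottom] in pixels, round what is visible of it).
- mark_of(camera, target): "uv" ([column, row] in pixels: a listed point, or the origin of a listed thing).
The state is a dict: "t": time; "joints": joint angles; "qvel": joint speeds; "tau": joint torques, N m; "eef_pos": TCP position; "tcp_rot": TCP orientation; "ft_force": force on the tool from outside, world axes, zero at the start; "moment": the same for the moment, N m; "opening": opening from 0.0 (shut) to 1.0 (fully open); "grip_force": force on a finger pad.
Only numpy, scipy, OpenCV 4.12 (cv2) and the standard library are available. Lean on these libraries where they do the work, as an engineer would, in place of code of your own. Each camera call takes 0.05 s, during which the arm holds its last target. There are 200 camera calls.

TASK

Put the laundry's detergent doser back in service. First set its dose slide to the set mark: the slide has a lot of backlash, so draw the black paddle well back past the mark towards the hinge end, then bring it up to the mark away from the hinge end and leave it there with all the play taken up (within about 3 mm, no correcting backwards). Then take the lift-off door from its stand and hang it on the doser, both sockets gently down on their two upright pintles together; let go, and leave the things around it standing where they are.

Things in the scene. Friction and masses are not known exactly. Their poses are not given: they have to be found in the camera images.
- doser: White box-shaped detergent doser fixed to the counter, 150 (x) x 220 (y) x 105 mm high. Origin: centre of its underside; z up. Its open front faces its own +x (away from the robot, yawed by up to 0.25 rad either way). The hinge end is its +y end. On its lid a track runs along its y at x = -35 mm; its inside is closed to the hand.
- yoke (a joint): Aluminium yoke plate (74 mm long, 30 mm wide) lying in the track on the doser's lid, with two upright lugs 15 mm high; it drives the dose gate. Slides 0 to 0.125 m along the doser's -y: 0 at the hinge end (yoke middle at doser y = +62.5 mm), growing away from the hinge end. Stiff: moves at about 6 N and stays where left.
- paddle (a joint): Play of the black paddle in the yoke, -0.012 to +0.012 m, same direction as the yoke's slide (+0.012: paddle hard against the lug farther from the hinge end, as when pushing the yoke away from it). Moves at about 1.2 N till it meets a lug, then carries the yoke along. Paddle's place: doser y = 62.5 mm - yoke - paddle.
- paddle_grip (a point): Grip point of the black upright paddle of the dose slide: on its centre line, 42 mm above the doser's lid. The paddle is 32 mm (doser's x) by 18 mm (doser's y, pinch it this way) and its top is 64 mm above the lid; the yoke's lugs beside it rise only 15 mm above the lid. A small black pointer at its foot points towards the set mark. Axes as the doser's.
- mark_tip (a point): Tip of the set mark: a fixed dark steel arrow-shaped clip, 8 mm high, on the lid beside the track (on the doser's front side of it), its arrow pointing at the track. The paddle is on the mark when paddle_grip and mark_tip have the same doser y. Axes as the doser's.
- pintle_low (a point): Root of the lower hinge pintle: an upright steel pin, 10 mm thick and 18 mm high with a tapered tip, standing on a bracket that sticks out of the doser's front at doser x = 95, y = 100 mm. This point is the pin's centre on the bracket's top, 25 mm above the counter. Axes as the doser's.
- pintle_high (a point): The same for the upper pintle, straight above the lower: its bracket's top is 85 mm above the counter; both brackets are 8 mm thick, 18 mm wide (doser's y) and reach doser x = 109 mm. So the lower socket must come in sideways between the lower pin's tip and the upper bracket (34 mm apart), the leaf passing beside the bracket, 4 mm clear on its -y side. Axes as the doser's.
- stand: Wooden stand that holds the door upright in a slot along its x; fixed; base 170 x 90 x 12 mm, two rails 100 mm long, each 16 mm thick, rising to 48 mm, slot 17 mm wide. Origin: centre of the underside.
- door: Loose lift-off door, about 0.35 kg: white upright leaf 12 mm thick (its x), 150 long (its y), 95 high (its z); origin: centre of the leaf's underside. A steel tab 42 long, 12 thick stands on its top edge, up to z = 145 mm. Two socket tubes stand beyond its +y edge. Starts in the stand's slot, underside 12 mm up, sockets away from the robot. Hung: underside 15 mm up; hung shut, axes as the doser's.
- door_grip (a point): Grip point in the tab on top of the door: door x = 0, y = 4, z = 130 mm, close above the centre of mass; pinch along the door's x. Hung, it is 145 mm above the counter, 40 mm above the doser's lid. Axes as the door's.
- socket_low (a point): Centre of the lower mouth of the lower hinge socket: upright tube 25 mm outside, 15 mm bore, 16 mm long, open at both ends, at door x = 0, y = 88.5, z = 10 mm. Hung, it lies on pintle_low.
- socket_high (a point): The same for the upper socket, at door z = 70 mm. Hung, it lies on pintle_high.
- cashbox: Grey cash box 150 x 110 x 70 mm, 1.6 kg, bystander; origin at the centre of its underside.
- bottle: White plastic detergent bottle, 68 mm thick, 160 mm high, bystander; origin at the centre of its underside.
- jar: Clear jar with white lid, 72 mm thick, 100 mm high, bystander; origin at the centre of its underside.
- mug: Grey measuring cup, 72 mm thick, 85 mm high, bystander; origin at the centre of its underside.
Not all that is in view belongs to the job. There is more than one size of the door; the job needs the largest.

How it is judged (in metres and radians):
On the way, in this order (a step that is already met when the one before it is completed fails the run):
1. the paddle is drawn back past the mark, at least 17 mm towards the hinge end (y of paddle_grip in the frame of mark_tip above 0.017 m), for 0.1 s.
2. the paddle is on the mark within 3 mm, with the play taken up (paddle joint above 0.009) (y of paddle_grip in the frame of mark_tip between -0.003 and 0.003 m and value of joint paddle above 0.009 m), for 0.3 s.
3. both sockets of the door are down on their pintles, within 6 mm of the roots (distance between socket_low and pintle_low below 0.006 m and distance between socket_high and pintle_high below 0.006 m), for 0.3 s.
At the end, for the whole second after the job is handed in: The paddle stands on the set mark within 3 mm with the play taken up away from the hinge end (paddle joint above 0.009 m), and the door hangs at rest with both sockets within 6 mm of their pintles' roots, at any swing (all of step 2 and all of step 3 and linear speed of door below 0.03 m/s); the robot touches nothing.
It fails at once if the cash box, bottle, jar or cup is moved more than 30 mm or tipped more than 0.35 rad (distance of any of cashbox, bottle, jar, mug from where it was at the start of the episode above 0.03 m or angle between any of bottle, jar, mug's own z axis and vertical above 0.35 rad).
It fails at once if the door is slammed on the doser (more than 200 N) (contact force between door and doser above 200 N).
It also fails if it takes over 62 s, if anything falls off the work surface, if the arm or the gripper's body presses on something with over 40 N, if the wrist force passes 120 N, or if a joint passes its speed limit or range.

## Working session

There is one attempt and no reset: what is moved stays moved. The work goes in short steps, Python scripts to look and compute and a tool call to move; the robot and the scene stay as the last step left them, time stands still between calls to the robot, and variables do not carry over. Pictures are saved under pics/ and viewed, at most 10 in all, crops included, and the job is handed in when it is done.

Besides the shell and the picture viewer there is one more tool, called by a JSON object that holds its "api" and its "payload". step_arm: Moves the arm, as the interface text tells. Its arguments: {"type":"object","properties":{"increments":{"type":"array"},"fingers":{"type":"number"}},"required":["increments"]}

```bash
mkdir -p pics
cat > h.py <<'E'
import numpy as np, cv2
from cell import state, imaging, env, spot_in, mark_of
from scipy.spatial.transform import Rotation as R
def ray(c,uv):
    u=cv2.undistortPoints(np.array([[uv]],float),np.array(c['intrinsics']),np.array(c['distortion'])).ravel()
    M=np.array(c['camera_from_world']); d=np.array([u[0],-u[1],-1.0])
    return -M[:3,:3].T@M[:3,3], M[:3,:3].T@d
def at_z(c,uv,z):
    o,d=ray(c,uv); return o+d*(z-o[2])/d[2]
def at_depth(c,uv):
    o,d=ray(c,uv); u,v=[int(round(x)) for x in uv]
    p=c['z_map'][max(v-1,0):v+2,max(u-1,0):u+2]; p=p[p>0]
    return o+d*np.median(p) if p.size else None
def cloud(c):
    h,w=c['z_map'].shape; g=np.stack(np.meshgrid(np.arange(w),np.arange(h)),-1).reshape(-1,1,2).astype(float)
    u=cv2.undistortPoints(g,np.array(c['intrinsics']),np.array(c['distortion'])).reshape(-1,2)
    M=np.array(c['camera_from_world']); z=c['z_map'].reshape(-1,1)
    P=np.hstack([u[:,:1],-u[:,1:],-np.ones((len(u),1))])*z
    return ((P-M[:3,3])@M[:3,:3]).reshape(h,w,3)
def proj(c,p):
    M=np.array(c['camera_from_world']); q=M[:3,:3]@np.array(p)+M[:3,3]
    return cv2.projectPoints(np.array([[q[0],-q[1],-q[2]]]),np.zeros(3),np.zeros(3),np.array(c['intrinsics']),np.array(c['distortion']))[0].ravel()
def tri(cs,uvs):
    A=np.zeros((3,3));b=np.zeros(3)
    for c,uv in zip(cs,uvs):
        o,d=ray(c,uv); d=d/np.linalg.norm(d); Q=np.eye(3)-np.outer(d,d); A+=Q;b+=Q@o
    p=np.linalg.solve(A,b)
    return p,[np.linalg.norm((np.eye(3)-np.outer(d,d)/(d@d))@(p-o)) for o,d in [ray(c,uv) for c,uv in zip(cs,uvs)]]
def save(c,name,box=None,k=1):
    im=c['color'][...,::-1]
    if box: im=im[box[1]:box[3],box[0]:box[2]]
    cv2.imwrite('pics/'+name,cv2.resize(im,None,fx=k,fy=k,interpolation=cv2.INTER_CUBIC))
E
python3 - <<'E'
from h import *
s=state(); print(s)
cs={}
for n in ['scene','side','wrist']:
    c=cs[n]=imaging.read_camera(n); save(c,n+'0.png')
    np.save(n+'.npy',c,allow_pickle=True)
    M=np.array(c['camera_from_world']); print(n,'campos',(-M[:3,:3].T@M[:3,3]).round(), 'look',(-M[2,:3]).round(2))
    for t in ['doser','paddle_grip','mark_tip','pintle_low','pintle_high','stand','door','door_grip','socket_low','socket_high','cashbox','bottle','jar','mug']:
        r=mark_of(n,t)[:4]
        print(n,t,[(np.round(x['uv'],1).tolist(),round(x['confidence'],2), None if at_depth(c,x['uv']) is None else at_depth(c,x['uv']).round().tolist()) for x in r])
E
```

```text
{'t': 0.0, 'joints': array([ 1.02741311e+00,  4.91557059e-01,  1.55942876e+00, -5.13476492e-06,
        1.09169490e+00, -1.05607217e-01]), 'qvel': array([-1.39394030e-03,  7.74800570e-04, -1.06327869e-03, -1.18646608e-03,
       -3.60447186e-04, -8.65891059e-05]), 'tau': array([-6.05736773e-05, -6.12658811e+01, -2.58181626e+01,  6.93409634e-02,
        4.82988730e-02, -6.07353945e-05]), 'eef_pos': array([264.81762332, 565.86746869, 214.07042574]), 'tcp_rot': array([-3.14051017e+00, -1.10164917e-04,  2.70381897e+00]), 'ft_force': array([-0.43916537, -0.10218254,  0.39540536]), 'moment': array([-0.01882161, -0.03483964,  0.01462775]), 'grip_force': 0.0, 'opening': 1.000228921957491}
scene campos [1067. -451. 1169.] look [-0.44  0.4  -0.8 ]
scene doser [([256.6, 250.3], 0.73, [623.0, -33.0, 104.0])]
scene paddle_grip [([236.9, 220.4], 0.5, [555.0, -35.0, 166.0])]
scene mark_tip [([251.4, 227.5], 0.66, [566.0, 3.0, 105.0])]
scene pintle_low [([307.8, 247.6], 0.75, [685.0, 94.0, 43.0]), ([311.4, 239.6], 0.3, [690.0, 96.0, 89.0])]
scene pintle_high [([308.5, 239.2], 0.64, [683.0, 93.0, 86.
[... 2017 characters left out ...]
, 264.0, 12.0])]
side socket_high [([251.3, 149.4], 0.87, [537.0, 231.0, 95.0]), ([232.7, 109.6], 0.81, [572.0, 532.0, 1.0]), ([154.8, 174.2], 0.64, [290.0, 262.0, 59.0])]
side cashbox []
side bottle []
side jar [([231.5, 253.9], 0.57, [407.0, -25.0, 58.0]), ([252.7, 166.4], 0.32, [540.0, 231.0, 34.0])]
side mug [([312.1, 162.7], 0.56, [694.0, 187.0, 38.0])]
wrist campos [200. 597. 385.] look [ 0.23 -0.11 -0.97]
wrist doser []
wrist paddle_grip []
wrist mark_tip []
wrist pintle_low []
wrist pintle_high []
wrist stand []
wrist door [([97.2, 227.9], 0.96, [251.0, 332.0, 3.0])]
wrist door_grip []
wrist socket_low []
wrist socket_high []
wrist cashbox []
wrist bottle []
wrist jar []
wrist mug []
```

Run:
```python
from h import *
s=np.load('scene.npy',allow_pickle=True).item(); d=np.load('side.npy',allow_pickle=True).item()
a=cv2.resize(s['color'][80:380,100:400,::-1],None,fx=2,fy=2)
save(s,'s1.png',(190,90,390,270),4)
save(d,'d1.png',(110,80,400,290),2.7)
```

```text
(no output)
```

View pics/scene0.png

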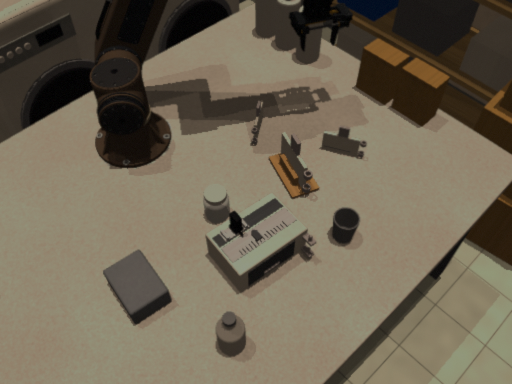

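View pics/d1.png

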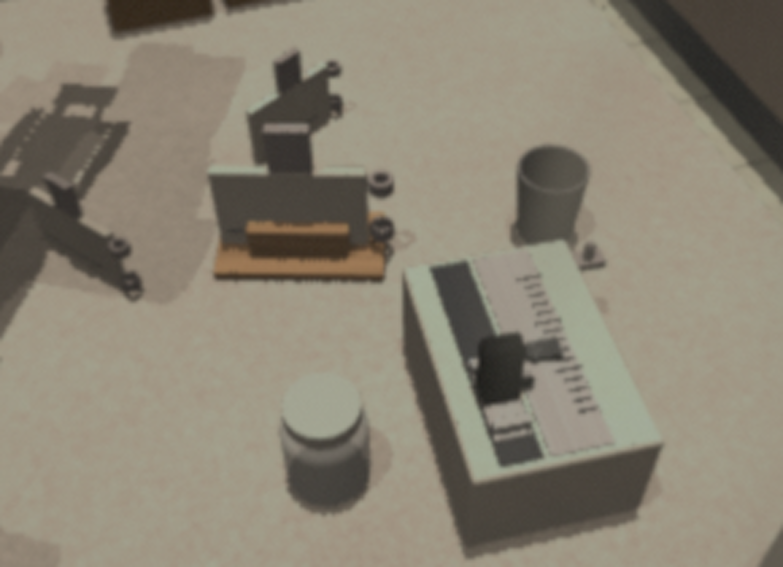

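Run:
```python
from h import *
s=np.load('scene.npy',allow_pickle=True).item(); d=np.load('side.npy',allow_pickle=True).item()
for c,n in ((s,'scene'),(d,'side')):
    P=cloud(c).reshape(-1,3); P=P[c['z_map'].ravel()>0]
    # doser lid
    m=(abs(P[:,2]-105)<5)&(P[:,0]>450)&(P[:,0]<750)&(P[:,1]>-200)&(P[:,1]<150)
    q=P[m][:,:2].astype(np.float32); print(n,'lid',len(q),np.median(P[m][:,2]),cv2.minAreaRect(q))
    # paddle
    m=(P[:,2]>125)&(P[:,2]<185)&(P[:,0]>450)&(P[:,0]<700)&(P[:,1]>-150)&(P[:,1]<100)
    q=P[m]; print('paddle',len(q),q.min(0).round(),q.max(0).round(),q.mean(0).round())
    m=abs(P[:,2]-169)<3; m&=(P[:,0]>450)&(P[:,0]<700)&(P[:,1]>-150)&(P[:,1]<100); q=P[m]
    if len(q)>4: print('paddletop',len(q),q.mean(0).round(1),cv2.minAreaRect(q[:,:2].astype(np.float32)))
    # doors
    for nm,(x0,x1,y0,y1) in dict(A=(380,580,215,300),B=(220,330,250,350),C=(400,600,390,560)).items():
        m=(P[:,0]>x0)&(P[:,0]<x1)&(P[:,1]>y0)&(P[:,1]<y1)&(P[:,2]>55); q=P[m]
        if len(q): print(nm,len(q),q.min(0).round(),q.max(0).round(),cv2.minAreaRect(q[:,:2].astype(np.float32)))
```

```text
scene lid 3869 104.84937900651819 ((632.2293701171875, -38.79071044921875), (297.7841796875, 259.58428955078125), 85.03874969482422)
paddle 190 [526. -42. 125.] [561. -23. 172.] [547. -34. 154.]
paddletop 65 [543.9 -31.1 168.2] ((543.4561157226562, -31.030315399169922), (16.626380920410156, 31.107559204101562), 85.06168365478516)
A 641 [382. 229.  55.] [553. 298. 162.] ((468.6539611816406, 271.29803466796875), (27.336505889892578, 180.37388610839844), 68.14431762695312)
B 147 [239. 261.  55.] [299. 349. 113.] ((268.2952880859375, 305.92669677734375), (17.9067325592041, 104.85107421875), 31.53276824951172)
C 340 [446. 410.  55.] [566. 483. 116.] ((505.2320556640625, 448.5967102050781), (133.49754333496094, 25.530872344970703), 25.57706069946289)
side lid 4960 105.61090071918909 ((623.115966796875, -41.10675048828125), (302.0018005371094, 242.12303161621094), 84.55272674560547)
paddle 337 [526. -42. 125.] [558. -22. 172.] [540. -36. 154.]
paddletop 117 [542.1 -31.8 168.8] ((542.6577758789062, -31.13165283203125), (17.270309448242188, 31.188825607299805), 84.20995330810547)
A 1378 [385. 229.  55.] [550. 300. 159.] ((467.5367736816406, 266.890625), (24.869218826293945, 174.02513122558594), 69.68970489501953)
B 336 [229. 260.  55.] [299. 349. 114.] ((266.040771484375, 307.6609191894531), (20.069047927856445, 108.08596801757812), 32.85676574707031)
C 372 [446. 409.  55.] [565. 485. 114.] ((507.02313232421875, 445.4212646484375), (135.4025115966797, 19.624664306640625), 30.007396697998047)
```

```bash
cat > fit.py <<'E'
from h import *
s=np.load('scene.npy',allow_pickle=True).item(); d=np.load('side.npy',allow_pickle=True).item()
for c,n in ((s,'scene'),(d,'side')):
    C=cloud(c); ok=c['z_map']>0
    m=ok&(abs(C[...,2]-105)<4)
    k,l,st,_=cv2.connectedComponentsWithStats(m.astype(np.uint8),connectivity=4)
    lab=l[int(proj(c,[620,-40,105])[1]),int(proj(c,[620,-40,105])[0])]
    q=C[l==lab][:,:2].astype(np.float32); r=cv2.minAreaRect(q); print(n,'lid',lab,len(q),r)
    # door leaf A: points 60..100 high, plane fit ; tab 115..157
    for z0,z1,nm in((60,98,'leaf'),(112,150,'tab'),(153,160,'tabtop'),(103,109,'leaftop')):
        P=C[ok]; m=(P[:,2]>z0)&(P[:,2]<z1)&(P[:,0]>370)&(P[:,0]<575)&(P[:,1]>205)&(P[:,1]<320)
        q=P[m]; 
        if len(q)>5: print(' ',nm,len(q),q.mean(0).round(1),[ (np.round(x[0],1),np.round(x[1],1),round(x[2],1)) for x in [cv2.minAreaRect(q[:,:2].astype(np.float32))]])
    # things just above lid
    P=C[ok]; m=(P[:,2]>109)&(P[:,2]<122)&(P[:,0]>500)&(P[:,0]<680)&(P[:,1]>-130)&(P[:,1]<80)
    print(' bumps',P[m].round(0).astype(int).tolist()[:60])
    m=(P[:,2]>20)&(P[:,2]<110)&(P[:,0]>655)&(P[:,0]<730)&(P[:,1]>70)&(P[:,1]<120)
    q=P[m]; print(' pint',q[q[:,2]>85].round(0).astype(int).tolist()[:40])
E
python3 fit.py
```

```text
scene lid 107 3590 ((582.4058227539062, 4.071784973144531), (219.9507293701172, 152.02943420410156), 84.34009552001953)
  leaf 283 [476.6 261.   81.9] [(array([469. , 272.1]), array([ 26.5, 180.3]), 67.8)]
  tab 94 [465.2 266.  130.7] [(array([459.9, 269.6]), array([12.4, 43.9]), 76.0)]
  tabtop 48 [459.6 270.9 155.9] [(array([459.3, 270.9]), array([13.4, 43.3]), 69.2)]
  leaftop 104 [456.8 271.3 106. ] [(array([457.2, 271.5]), array([ 14.2, 149.8]), 70.6)]
 bumps [[520, 66, 109], [546, 78, 111], [551, 76, 109], [525, 43, 110], [532, 51, 109], [533, 39, 109], [539, 44, 109], [563, 69, 110], [527, 20, 112], [539, 30, 110], [582, 71, 109], [563, 47, 109], [577, 62, 109], [600, 79, 111], [542, 16, 109], [551, 25, 109], [574, 50, 110], [585, 61, 109], [537, -3, 119], [591, 63, 110], [541, -6, 122], [538, -1, 113], [553, 17, 110], [541, -7, 117], [545, -7, 122], [543, -2, 116], [591, 55, 109], [543, -9, 118], [548, -6, 120], [545, 0, 110], [560, 17, 109], [584, 41, 111], [604, 64, 109], [546, -12, 119], [548, -10, 119], [548, -6, 115], [551, -6, 119], [550, -2, 113], [606, 58, 112], [545,
[... 2369 characters left out ...]
3], [593, -7, 111], [594, -9, 113], [597, -9, 113]]
 pint [[658, 105, 104], [660, 103, 105], [662, 102, 106], [664, 102, 105], [684, 98, 102], [685, 96, 104], [688, 97, 102], [656, 101, 106], [658, 100, 106], [661, 100, 105], [663, 100, 104], [682, 95, 103], [682, 91, 106], [687, 94, 102], [690, 93, 101], [657, 97, 105], [659, 96, 106], [662, 96, 105], [665, 98, 102], [682, 98, 96], [681, 93, 102], [683, 91, 102], [686, 91, 101], [688, 91, 101], [656, 95, 105], [658, 94, 105], [660, 93, 105], [662, 92, 106], [681, 95, 96], [681, 92, 99], [683, 91, 99], [686, 91, 99], [696, 101, 85], [698, 99, 86], [656, 90, 106], [658, 89, 106], [659, 87, 108], [663, 88, 106], [676, 104, 85], [681, 102, 85]]
```

View pics/s1.png

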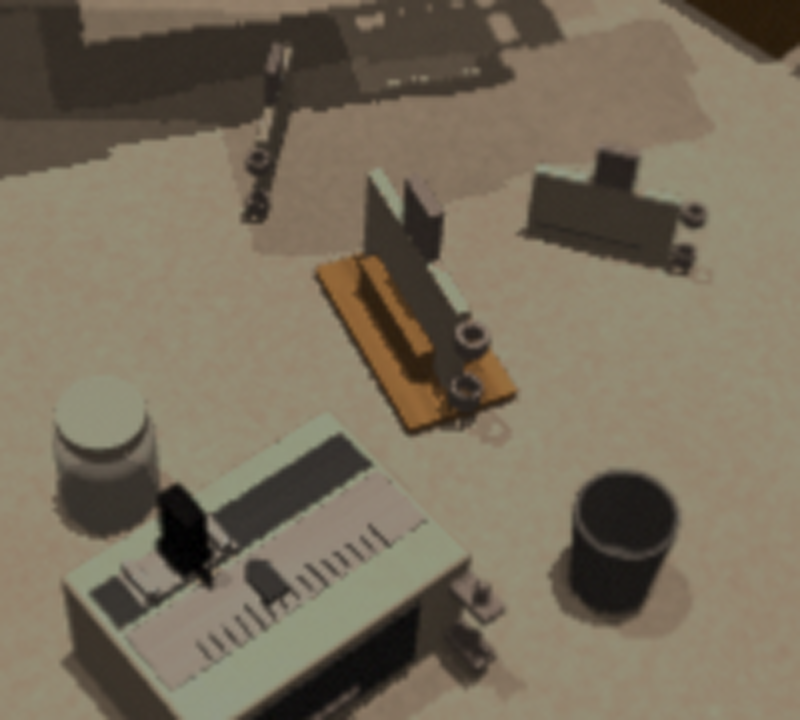

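```bash
cat >> h.py <<'E'
DO=np.array([581.6,4.0]); DY=-0.0988
def dos(p,O=None,yaw=None):
    O=DO if O is None else O; a=DY if yaw is None else yaw
    x=np.atleast_2d(p)[:,:2]-O; c,s_=np.cos(a),np.sin(a)
    return np.c_[x@[c,s_],x@[-s_,c],np.atleast_2d(p)[:,2]]
def undos(x,y):
    c,s_=np.cos(DY),np.sin(DY); return np.array([DO[0]+c*x-s_*y,DO[1]+s_*x+c*y])
def go(x,y,z,yaw):
    s=state(); p=s['eef_pos']; a=s['tcp_rot'][2]; d=np.array([x,y,z])-p
    ro=-((yaw-a+np.pi)%(2*np.pi)-np.pi)
    print('t%.2f pos %s yaw %.4f q6 %.2f -> slide [%.4f,%.4f,%.4f] roll %.4f'%(s['t'],p.round(1),a,s['joints'][5],*(np.array([d[0]*np.cos(a)+d[1]*np.sin(a),d[0]*np.sin(a)-d[1]*np.cos(a),-d[2]])/1000),ro))
def bumps(c):
    C=cloud(c); P=dos(C[c['z_map']>0]); 
    m=(P[:,2]>110.5)&(P[:,2]<118)&(P[:,0]>-17)&(P[:,0]<50)&(abs(P[:,1])<100)
    q=P[m]
    if len(q)>5:
        q=q[abs(q[:,1]-np.median(q[:,1]))<20]
        print('clip n',len(q),'x',np.percentile(q[:,0],[0,5,95,100]).round(1),'y',np.percentile(q[:,1],[2,10,50,90,98]).round(1),'mid',((q[:,1].min()+q[:,1].max())/2).round(1),cv2.minAreaRect(q[:,:2].astype(np.float32)))
        t=q[q[:,0]<np.percentile(q[:,0],0)+5]; print(' tip pts',t.round(1).tolist()[:8])
    m=(P[:,2]>165)&(P[:,2]<173)&(P[:,0]>-60)&(P[:,0]<-10)&(abs(P[:,1])<100)
    q=P[m]; 
    if len(q)>5: print('paddle top n',len(q),'x',np.percentile(q[:,0],[2,98]).round(1),'y',np.percentile(q[:,1],[2,50,98]).round(1),'mid',((q[:,1].min()+q[:,1].max())/2).round(1))
E
python3 - <<'E'
from h import *
for n in('scene','side'):
    c=np.load(n+'.npy',allow_pickle=True).item(); print(n); bumps(c)
s=np.load('scene.npy',allow_pickle=True).item()
print(dos(at_z(s,[251.4,227.5],113)), dos(at_z(np.load('side.npy',allow_pickle=True).item(),[304,209.6],113)))
p=undos(-35,-38.5); print(p); go(p[0],p[1],215,-0.0988)
E
```

```text
scene
clip n 58 x [-3.8  0.3 24.8 26.3] y [-17.8 -16.1  -9.5  -2.3   0.1] mid -8.8 ((11.233909606933594, -8.752861976623535), (18.168018341064453, 30.088407516479492), 89.80077362060547)
 tip pts [[-3.8, -6.7, 111.5], [-1.3, -5.4, 113.4], [1.2, -4.2, 110.5], [0.4, -13.1, 113.5], [0.0, -16.0, 111.2]]
paddle top n 77 x [-49.7 -19.6] y [-46.9 -38.8 -30.4] mid -38.6
side
clip n 93 x [-2.8 -0.4 24.2 25.3] y [-18.7 -17.4 -10.5  -2.8  -0.8] mid -9.8 ((11.196425437927246, -9.724991798400879), (28.08201789855957, 18.816415786743164), 0.3138812780380249)
 tip pts [[1.7, -0.5, 113.9], [1.0, -2.8, 113.4], [-0.0, -5.8, 114.0], [1.9, -6.6, 114.3], [-0.7, -8.0, 113.3], [1.5, -8.2, 112.9], [-1.1, -9.6, 112.0], [1.2, -9.7, 111.5]]
paddle top n 123 x [-50.4 -20.6] y [-47.4 -40.5 -30.7] mid -38.8
[[-11.49587169  -5.96127462 113.        ]] [[ -3.14890465  -8.77863373 113.        ]]
[542.97307169 -30.85986818]
t2.25 pos [264.9 566.1 214.6] yaw 2.7038 q6 -0.11 -> slide [-0.5049,-0.4228,-0.0004] roll 2.8026
```

{"api": "step_arm", "payload": {"increments": [{"slide": [-0.235,-0.197,0],"roll": 0.93},{"slide": [-0.235,-0.197,0],"roll": 0.93},{"slide": [-0.235,-0.197,0],"roll": 0.93},{"slide": [-0.235,-0.197,0],"roll": 0.93},{"slide": [-0.235,-0.197,0],"roll": 0.93}]}}

```text
t: 2.88
eef_pos: [394.9, 286.2, 214.9]
tcp_rot: [3.141, -0.0, 1.768]
ft_force: [1.6, -0.0, 0.5]
opening: 0.999
grip_force: 0.0
```

{"api": "step_arm", "payload": {"increments": [{"slide": [-0.2985,0.071,0],"roll": 0.93},{"slide": [-0.2985,0.071,0],"roll": 0.93},{"slide": [-0.2985,0.071,0],"roll": 0.93},{"slide": [-0.2985,0.071,0],"roll": 0.93},{"slide": [-0.2985,0.071,0],"roll": 0.93}]}}

```text
t: 3.5
eef_pos: [524.7, 7.8, 214.8]
tcp_rot: [3.141, -0.0, 0.837]
ft_force: [0.5, 1.0, -0.9]
opening: 1.001
grip_force: 0.0
```

Run:
```python
from h import *
p=undos(-35,-38.5); go(p[0],p[1],215,-0.0988)
```

```text
t3.50 pos [524.7   7.8 214.8] yaw 0.8372 q6 0.62 -> slide [-0.0165,0.0394,-0.0002] roll 0.9360
```

{"api": "step_arm", "payload": {"increments": [{"slide": [-0.0165,0.0394,0],"roll": 0.936},{"slide": [-0.0165,0.0394,0],"roll": 0.936},{"slide": [-0.0165,0.0394,0],"roll": 0.936},{"slide": [-0.0165,0.0394,0],"roll": 0.936},{"slide": [-0.0165,0.0394,0],"roll": 0.936}]}}

```text
t: 4.12
eef_pos: [542.5, -28.6, 214.7]
tcp_rot: [-3.142, -0.0, -0.098]
ft_force: [0.6, -0.1, -0.3]
opening: 1.0
grip_force: 0.0
```

Run:
```python
from h import *
c=imaging.read_camera('wrist'); save(c,'w1.png',None,1.5); np.save('w1.npy',c,allow_pickle=True); bumps(c)
for t in ['paddle_grip','mark_tip','doser','pintle_high','pintle_low']:
    for x in mark_of('wrist',t)[:2]:
        z=dict(paddle_grip=147,mark_tip=113,doser=0,pintle_high=85,pintle_low=25)[t]
        print(t,np.round(x['uv'],1),round(x['confidence'],2),dos(at_z(c,x['uv'],z)).round(1))
C=cloud(c);ok=c['z_map']>0
m=(ok&(abs(C[...,2]-105)<4)).astype(np.uint8); k,l,st,_=cv2.connectedComponentsWithStats(m,connectivity=4)
i=1+st[1:,4].argmax(); q=dos(C[l==i]); print('lid z',np.median(q[:,2]),'x',np.percentile(q[:,0],[.2,99.8]),'y',np.percentile(q[:,1],[.2,99.8]),cv2.minAreaRect(C[l==i][:,:2].astype(np.float32)))
p=undos(-35,-38.5); go(p[0],p[1],128,-0.0988)
```

```text
clip n 627 x [-7.3 -2.8 23.5 24.5] y [-17.  -15.3  -8.6  -1.5   0.1] mid -8.5 ((8.660022735595703, -8.404970169067383), (32.02992248535156, 18.068696975708008), 1.3713566064834595)
 tip pts [[-2.6, -3.0, 114.0], [-2.5, -3.9, 114.1], [-2.9, -4.5, 111.5], [-2.6, -5.7, 113.4], [-2.5, -6.7, 114.3], [-2.7, -7.5, 113.2], [-2.7, -8.4, 112.7], [-2.6, -9.4, 113.8]]
paddle top n 897 x [-50.5 -20.5] y [-46.  -37.6 -29.1] mid -37.8
paddle_grip [252.4 201.2] 0.96 [[-36.5 -36.4 147. ]]
mark_tip [222.  159.8] 0.59 [[ -7.2  -8.3 113. ]]
mark_tip [391.8   1.8] 0.41 [[ 129.2 -154.2  113. ]]
pintle_high [110.7  53.4] 0.84 [[92.  99.8 85. ]]
pintle_high [236.1 258.7] 0.67 [[-123.1  -18.3   85. ]]
pintle_low [132.   58.9] 0.59 [[ 96.2 102.2  25. ]]
lid z 105.7223816331516 x [-75.03057798  73.46490429] y [-107.3625321   109.72292197] ((580.8148803710938, 5.544975280761719), (219.7251434326172, 149.46356201171875), 84.33277130126953)
t4.42 pos [542.5 -28.5 214.7] yaw -0.0887 q6 1.49 -> slide [0.0007,0.0023,0.0867] roll 0.0101
```

View pics/w1.png

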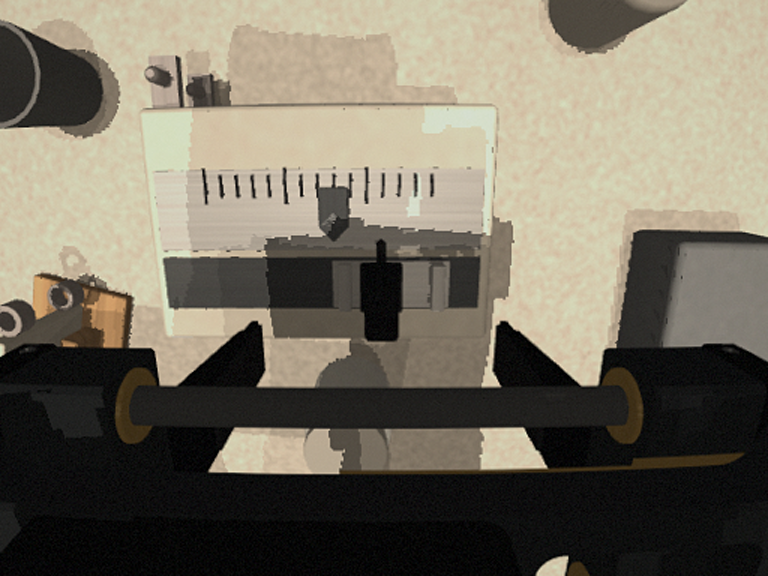

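{"api": "step_arm", "payload": {"increments": [{"slide": [0.0005,0.0023,0.045],"roll": 0.01},{"slide": [0.0005,0.0023,0.0867],"roll": 0.01},{"slide": [0.0005,0.0023,0.0867],"roll": 0.01}]}}

```text
t: 4.8
eef_pos: [541.5, -30.7, 125.9]
tcp_rot: [-3.141, 0.005, -0.1]
ft_force: [1.0, -0.2, 0.8]
opening: 0.997
grip_force: 0.0
```

{"api": "step_arm", "payload": {"increments": [{"slide": [0,0,0],"roll": 0},{"slide": [0,0,0],"roll": 0},{"slide": [0,0,0],"roll": 0},{"slide": [0,0,0],"roll": 0},{"slide": [0,0,0],"roll": 0}], "fingers": 0.1}}

```text
t: 5.42
eef_pos: [542.8, -30.9, 128.2]
tcp_rot: [-3.142, -0.0, -0.102]
ft_force: [-0.1, 0.6, 0.1]
opening: 0.529
grip_force: 0.0
```

Run:
```python
from h import *
s=state(); print(s['tcp_rot'],s['opening'],s['grip_force'],dos(s['eef_pos']))
for n in('scene','side','wrist'):
    c=imaging.read_camera(n); print(n); bumps(c)
```

```text
[-3.14154217e+00 -3.96333913e-04 -1.02161213e-01] 0.5289657332236136 0.0 [[-35.14297432 -38.5299686  128.15488815]]
scene
clip n 67 x [-5.2 -0.9 25.2 35.2] y [-17.8 -16.8  -9.1  -2.7  -0.5] mid -8.8 ((14.957808494567871, -8.805058479309082), (40.25981521606445, 18.414073944091797), 0.6414515376091003)
 tip pts [[-5.2, -8.9, 111.9], [-2.8, -7.5, 113.5], [-0.8, -5.8, 114.4], [-0.2, -3.1, 112.6], [-0.9, -9.0, 112.6], [-2.2, -14.4, 111.5], [-0.3, -12.6, 112.2]]
paddle top n 60 x [-48.2 -19.5] y [-66.1 -35.5  -4.7] mid -39.0
side
wrist
clip n 1325 x [-8.  -2.9 23.7 24.9] y [-17.2 -15.6  -8.5  -1.4   0.1] mid -8.3 ((8.468694686889648, -8.329941749572754), (18.330215454101562, 32.89439010620117), 89.99783325195312)
 tip pts [[-3.0, -9.5, 112.2], [-3.4, -3.9, 113.4], [-3.4, -4.5, 113.1], [-3.5, -5.1, 113.0], [-3.4, -5.8, 113.2], [-3.3, -6.6, 113.9], [-3.7, -6.9, 112.1], [-3.5, -7.7, 113.0]]
paddle top n 1499 x [-50.4 -20.2] y [-66.8 -37.8  -9.8] mid -38.5
```

{"api": "step_arm", "payload": {"increments": [{"slide": [0,0,0],"roll": 0},{"slide": [0,0,0],"roll": 0},{"slide": [0,0,0],"roll": 0},{"slide": [0,0,0],"roll": 0},{"slide": [0,0,0],"roll": 0}], "fingers": 0.1}}

```text
t: 6.2
eef_pos: [542.7, -30.9, 127.9]
tcp_rot: [-3.142, 0.0, -0.102]
ft_force: [-0.1, 0.5, -0.6]
opening: 0.189
grip_force: 30.0
```

Run:
```python
from h import *
s=state(); print(s['t'],s['tcp_rot'],s['opening'],s['grip_force'],dos(s['eef_pos']),s['ft_force'])
```

```text
6.2 [-3.14154335e+00  3.49234435e-05 -1.02080605e-01] 0.18911480543002254 29.987969398498535 [[-35.23902731 -38.53557151 127.8939823 ]] [-0.11558919  0.54136367 -0.56089528]
```

{"api": "step_arm", "payload": {"increments": [{"slide": [0,-0.01,0],"roll": 0},{"slide": [0,-0.026,0],"roll": 0},{"slide": [0,-0.042,0],"roll": 0},{"slide": [0,-0.058,0],"roll": 0},{"slide": [0,-0.0725,0],"roll": 0}]}}

```text
t: 6.82
eef_pos: [549.8, 41.7, 127.9]
tcp_rot: [3.141, 0.001, -0.102]
ft_force: [-2.6, -6.9, 0.8]
opening: 0.189
grip_force: 30.0
```

{"api": "step_arm", "payload": {"increments": [{"slide": [0,0,0],"roll": 0},{"slide": [0,0,0],"roll": 0}]}}

```text
t: 7.08
eef_pos: [549.9, 41.6, 127.9]
tcp_rot: [-3.141, 0.001, -0.102]
ft_force: [-1.3, 1.4, 1.3]
opening: 0.19
grip_force: 30.0
```

Run:
```python
from h import *
s=state(); print(s['t'],s['tcp_rot'],s['opening'],s['grip_force'],dos(s['eef_pos']),s['ft_force'])
p=undos(-35.2,-8.4); go(p[0],p[1],128,-0.0988)
```

```text
7.075 [-3.14116863e+00  5.80484562e-04 -1.01965757e-01] 0.19041650945753685 29.98790681362152 [[-35.29822289  34.24361917 127.88809055]] [-1.28615999  1.4313129   1.28023458]
t7.08 pos [549.9  41.6 127.9] yaw -0.1020 q6 1.63 -> slide [0.0002,0.0426,-0.0001] roll -0.0032
```

{"api": "step_arm", "payload": {"increments": [{"slide": [0,0.012,0],"roll": 0},{"slide": [0,0.024,0],"roll": 0},{"slide": [0,0.034,0],"roll": 0},{"slide": [0,0.039,0],"roll": 0},{"slide": [0,0.042,0],"roll": 0}]}}

```text
t: 7.7
eef_pos: [545.7, -1.2, 127.9]
tcp_rot: [-3.141, 0.0, -0.103]
ft_force: [-1.9, 6.2, -0.0]
opening: 0.188
grip_force: 30.0
```

Run:
```python
from h import *
s=state(); print(s['t'],s['tcp_rot'],s['opening'],s['grip_force'],dos(s['eef_pos']),s['ft_force'])
c=imaging.read_camera('wrist'); bumps(c); save(c,'w2.png',(150,100,420,260),2.9)
c=imaging.read_camera('scene'); bumps(c)
```

```text
7.7 [-3.14068186e+00  1.94042902e-04 -1.03497371e-01] 0.18794517591636517 29.991264045238495 [[-35.24534546  -8.7597026  127.89262395]] [-1.86115342  6.15841933 -0.04489594]
clip n 1433 x [-17.  -11.6  23.6  24.8] y [-16.8 -14.9  -8.6  -1.8   0. ] mid -8.4 ((3.9270191192626953, -8.300522804260254), (18.075084686279297, 41.76905059814453), 89.71343994140625)
 tip pts [[-12.0, -11.1, 116.0], [-12.7, -6.1, 115.8], [-12.6, -6.7, 116.1], [-12.6, -7.3, 116.3], [-12.2, -8.0, 117.8], [-12.6, -8.6, 116.1], [-12.6, -9.2, 116.1], [-12.5, -9.9, 116.5]]
paddle top n 1363 x [-50.3 -20.1] y [-22.1  -8.6   4.3] mid -8.9
clip n 69 x [-15.9 -12.6  24.7  26.5] y [-17.2 -15.9  -9.1  -2.3  -0.5] mid -9.0 ((5.195404052734375, -9.434734344482422), (42.42881393432617, 17.081008911132812), 2.3256382942199707)
 tip pts [[-15.9, -7.0, 115.6], [-15.9, -13.4, 117.1], [-15.8, -10.3, 114.2], [-12.8, -9.4, 117.1], [-12.2, -13.0, 116.5], [-11.2, -10.6, 115.4], [-11.7, -7.1, 111.5]]
paddle top n 21 x [-28.5 -19.2] y [-28.6 -13.2   7.9] mid -9.8
```

View pics/w2.png

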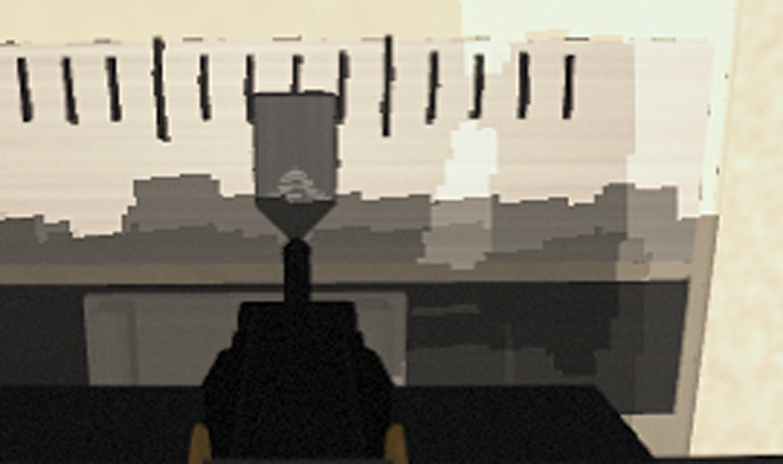

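{"api": "step_arm", "payload": {"increments": [{"slide": [0,0,0],"roll": 0},{"slide": [0,0,0],"roll": 0},{"slide": [0,0,0],"roll": 0},{"slide": [0,0,0],"roll": 0}], "fingers": 0.5}}

```text
t: 8.3
eef_pos: [545.9, -0.6, 127.9]
tcp_rot: [-3.142, -0.0, -0.102]
ft_force: [0.8, 0.0, -0.1]
opening: 0.488
grip_force: 0.0
```

{"api": "step_arm", "payload": {"increments": [{"slide": [0,0,-0.03],"roll": 0},{"slide": [0,0,-0.09],"roll": 0},{"slide": [0,0,-0.09],"roll": 0}], "fingers": 1.0}}

```text
t: 8.68
eef_pos: [547.5, -0.7, 221.8]
tcp_rot: [3.141, -0.007, -0.102]
ft_force: [-1.1, 0.5, -0.3]
opening: 0.758
grip_force: 0.0
```

Run:
```python
from h import *
for n in ('wrist','scene','side'):
    c=imaging.read_camera(n); bumps(c)
    if n=='wrist': np.save('w3.npy',c,allow_pickle=True)
go(460,270.4,215,-0.347)
```

```text
clip n 644 x [-16.6 -11.3  23.4  24.4] y [-17.1 -15.3  -8.7  -2.1  -0.3] mid -8.3 ((3.945516586303711, -8.412431716918945), (41.11018371582031, 17.663185119628906), 0.4767947494983673)
 tip pts [[-11.8, -7.8, 115.6], [-11.7, -8.7, 116.2], [-11.6, -11.5, 116.5], [-12.7, -6.8, 116.0], [-12.4, -7.7, 117.4], [-12.4, -8.7, 117.3], [-12.4, -9.6, 117.2], [-12.5, -10.6, 117.1]]
paddle top n 843 x [-50.7 -20.6] y [-17.3  -9.3  -0.6] mid -9.2
clip n 72 x [-16.8 -13.2  24.8  26.4] y [-18.  -15.9  -9.7  -2.4   0.1] mid -9.7 ((5.284151077270508, -7.973945617675781), (19.98341178894043, 43.08535385131836), 84.8813247680664)
 tip pts [[-16.4, -9.8, 117.7], [-14.8, -7.8, 117.7], [-16.8, -12.8, 115.3], [-14.1, -11.6, 117.5], [-11.8, -7.0, 116.0], [-12.4, -12.9, 116.1], [-12.4, -9.8, 113.2]]
paddle top n 75 x [-49.7 -19.2] y [-19.1 -10.7  -2.1] mid -10.5
clip n 107 x [-15.7 -12.6  23.5  25.7] y [-18.1 -16.8 -10.6  -2.9  -0.5] mid -9.1 ((5.38481330871582, -9.179510116577148), (19.70045280456543, 41.567787170410156), 85.99214935302734)
 tip pts [[-14.2, -7.4, 116.6], [-12.3, -8.3, 117.3], [-12.7, -9.9, 115.8], [-11.1, -11.4, 117.3], [-15.6, -11.9, 115.8], [-13.1, -11.5, 114.5], [-11.0, -11.9, 114.4], [-15.7, -13.0, 113.8]]
paddle top n 97 x [-50.6 -22.3] y [-19.1 -12.5  -1.3] mid -10.1
t8.82 pos [ 5.454e+02 -5.000e-01  2.172e+02] yaw -0.1022 q6 1.55 -> slide [-0.1126,-0.2608,0.0022] roll 0.2448
```

{"api": "step_arm", "payload": {"increments": [{"slide": [-0.1126,-0.2608,0.002],"roll": 0.245},{"slide": [-0.1126,-0.2608,0.002],"roll": 0.245},{"slide": [-0.1126,-0.2608,0.002],"roll": 0.245},{"slide": [-0.1126,-0.2608,0.002],"roll": 0.245},{"slide": [-0.1126,-0.2608,0.002],"roll": 0.245}]}}

```text
t: 9.45
eef_pos: [458.8, 272.5, 214.4]
tcp_rot: [3.14, 0.002, -0.346]
ft_force: [0.4, -0.5, 0.4]
opening: 0.998
grip_force: 0.0
```

Run:
```python
from h import *
for n in ('wrist','scene','side'):
    c=imaging.read_camera(n); C=cloud(c); P=C[c['z_map']>0]; print(n)
    for z0,z1,nm in((153,161,'tabtop'),(103,110,'leaftop')):
        m=(P[:,2]>z0)&(P[:,2]<z1)&(P[:,0]>370)&(P[:,0]<575)&(P[:,1]>205)&(P[:,1]<320); q=P[m]
        if len(q)>5:
            r=cv2.minAreaRect(q[:,:2].astype(np.float32)); print(' ',nm,len(q),np.median(q[:,2]).round(1),np.round(r[0],1),np.round(r[1],1),round(r[2],2), 'pca', np.degrees(np.arctan(np.polyfit(q[:,0],q[:,1],1)[0])).round(2))
    for t,z in(('socket_high',82),('socket_low',22)):
        for x in mark_of(n,t)[:2]: print(' ',t,np.round(x['uv'],1),round(x['confidence'],2),at_z(c,x['uv'],z).round(1))
    if n=='wrist': save(c,'w4.png',None,1.5)
go(460,270.4,123,-0.347)
```

```text
wrist
  tabtop 742 157.0 [458.8 271.8] [11.5 41.2] 70.01 pca -17.97
  leaftop 1084 107.0 [456.1 272.8] [ 11.5 146. ] 70.01 pca -19.87
  socket_high [255.1  98.3] 0.84 [537.1 241.4  82. ]
  socket_high [297.4 297.1] 0.84 [308.8 269.5  82. ]
  socket_low [294.  275.7] 0.96 [300.1 268.   22. ]
  socket_low [ 77.3 152.6] 0.81 [555. 471.  22.]
scene
  tabtop 46 156.4 [460.4 271.3] [13.1 42.9] 70.61 pca -18.6
  leaftop 113 106.4 [456.5 271.7] [ 14.2 151.3] 70.27 pca -19.66
  socket_high [305.9 176.8] 0.71 [537.1 239.3  82. ]
  socket_high [250.1 130.4] 0.61 [296.9 247.7  82. ]
  socket_low [361.9 153.3] 0.93 [563.8 471.8  22. ]
  socket_low [253.3 141.8] 0.77 [297.6 259.9  22. ]
side
  tabtop 69 156.4 [459.5 269.9] [12.2 41.2] 71.05 pca -17.52
  leaftop 205 106.7 [456.6 272.9] [ 16.1 148.1] 70.08 pca -20.79
  socket_high [153.2 170.5] 0.96 [289.4 251.7  82. ]
  socket_high [251.5 151.6] 0.6 [539.4 236.6  82. ]
  socket_low [235.5 117.6] 0.77 [561.  461.8  22. ]
  socket_low [159.2 183.7] 0.65 [292.8 261.8  22. ]
t9.90 pos [460.8 269.5 215.7] yaw -0.3487 q6 2.32 -> slide [-0.0011,-0.0006,0.0927] roll -0.0017
```

{"api": "step_arm", "payload": {"increments": [{"slide": [-0.0013,-0.0011,0.04],"roll": 0},{"slide": [-0.0013,-0.0011,0.085],"roll": 0},{"slide": [-0.0013,-0.0011,0.0927],"roll": 0},{"slide": [-0.0013,-0.0011,0.0927],"roll": 0},{"slide": [-0.0013,-0.0011,0.0927],"roll": 0}], "fingers": 0.5}}

```text
t: 10.52
eef_pos: [460.4, 272.1, 124.8]
tcp_rot: [-3.14, -0.002, -0.347]
ft_force: [-0.5, 0.2, 0.4]
opening: 0.536
grip_force: 0.0
```

{"api": "step_arm", "payload": {"increments": [{"slide": [0,0,0],"roll": 0},{"slide": [0,0,0],"roll": 0},{"slide": [0,0,0],"roll": 0},{"slide": [0,0,0],"roll": 0},{"slide": [0,0,0],"roll": 0}], "fingers": 0.05}}

```text
t: 11.15
eef_pos: [459.6, 271.9, 123.3]
tcp_rot: [-3.142, 0.0, -0.347]
ft_force: [0.1, 0.5, 1.8]
opening: 0.122
grip_force: 30.0
```

{"api": "step_arm", "payload": {"increments": [{"slide": [0,0,0],"roll": 0},{"slide": [0,0,0],"roll": 0},{"slide": [0,0,0],"roll": 0}], "fingers": 0.05}}

```text
t: 11.52
eef_pos: [459.6, 271.9, 123.3]
tcp_rot: [-3.142, 0.0, -0.347]
ft_force: [-1.6, -0.2, 3.2]
opening: 0.118
grip_force: 30.0
```

{"api": "step_arm", "payload": {"increments": [{"slide": [0,0,-0.01],"roll": 0},{"slide": [0,0,-0.035],"roll": 0},{"slide": [0,0,-0.07],"roll": 0},{"slide": [0,0,-0.105],"roll": 0},{"slide": [0,0,-0.13],"roll": 0}]}}

```text
t: 12.15
eef_pos: [459.5, 271.8, 255.0]
tcp_rot: [-3.141, -0.001, -0.347]
ft_force: [0.5, 0.1, -4.9]
opening: 0.125
grip_force: 30.0
```

{"api": "step_arm", "payload": {"increments": [{"slide": [0.012,0.005,0],"roll": -0.065},{"slide": [0.039,0.017,0],"roll": -0.21},{"slide": [0.067,0.03,0],"roll": -0.36},{"slide": [0.096,0.043,0],"roll": -0.52},{"slide": [0.1206,0.0542,0],"roll": -0.65}]}}

```text
t: 12.78
eef_pos: [555.1, 179.0, 253.3]
tcp_rot: [-3.142, 0.0, 0.307]
ft_force: [-0.4, 0.1, -3.7]
opening: 0.124
grip_force: 30.0
```

{"api": "step_arm", "payload": {"increments": [{"slide": [0.013,0.023,0],"roll": -0.13},{"slide": [0.026,0.047,0],"roll": -0.26},{"slide": [0.038,0.07,0],"roll": -0.39},{"slide": [0.051,0.093,0],"roll": -0.52},{"slide": [0.0632,0.1161,0],"roll": -0.65}]}}

```text
t: 13.4
eef_pos: [649.8, 87.3, 253.2]
tcp_rot: [-3.141, 0.0, 0.957]
ft_force: [0.3, 0.1, -4.1]
opening: 0.122
grip_force: 30.0
```

Run:
```python
from h import *
s=state(); print(s['opening'],s['grip_force'],s['ft_force'])
p=undos(155,15); go(p[0],p[1],253,1.472)
```

```text
0.12172773350405362 29.99922126531601 [ 0.34594365  0.06495725 -4.06516027]
t13.40 pos [649.8  87.3 253.2] yaw 0.9573 q6 0.65 -> slide [-0.0180,0.1197,0.0002] roll -0.5147
```

{"api": "step_arm", "payload": {"increments": [{"slide": [-0.004,0.03,0],"roll": -0.13},{"slide": [-0.009,0.06,0],"roll": -0.26},{"slide": [-0.013,0.085,0],"roll": -0.39},{"slide": [-0.016,0.108,0],"roll": -0.48},{"slide": [-0.018,0.1197,0],"roll": -0.5147}]}}

```text
t: 14.02
eef_pos: [737.0, 2.9, 252.7]
tcp_rot: [-3.14, 0.0, 1.469]
ft_force: [-0.0, 0.7, -4.1]
opening: 0.122
grip_force: 30.0
```

{"api": "step_arm", "payload": {"increments": [{"slide": [0,0,0.02],"roll": 0},{"slide": [0,0,0.055],"roll": 0},{"slide": [0,0,0.085],"roll": 0},{"slide": [0,0,0.098],"roll": 0},{"slide": [0,0,0.098],"roll": 0}]}}

```text
t: 14.65
eef_pos: [736.5, 3.9, 154.8]
tcp_rot: [-3.14, -0.0, 1.468]
ft_force: [0.1, 0.3, -3.5]
opening: 0.123
grip_force: 30.0
```

```bash
cat > m.py <<'E'
from h import *
import sys
tag=sys.argv[1]; s=state(); go(737,4,155,1.472); print(s['opening'],s['ft_force'])
T=s['eef_pos']; a=s['tcp_rot'][2]; u=T[2]-111.3
ax=np.array([np.cos(a),np.sin(a)]); sk=T[:2]+85*ax
pin=undos(95,100)
for n in ('wrist','scene','side'):
    c=imaging.read_camera(n); np.save(f'{n}_{tag}.npy',c,allow_pickle=True); C=cloud(c); P=C[c['z_map']>0]; print(n)
    for t,z in(('socket_high',u+70),('socket_low',u+10),('pintle_high',85),('pintle_low',25)):
        pr=proj(c,[*(sk if t[0]=='s' else pin),z]).round(1)
        print(' ',t,'pred',pr,[(np.round(x['uv'],1).tolist(),round(x['confidence'],2),(at_z(c,x['uv'],z)[:2]-(sk if t[0]=='s' else pin)).round(1).tolist()) for x in mark_of(n,t)[:3] if np.hypot(*(np.array(x['uv'])-pr))<40])
    L=np.c_[(P[:,:2]-T[:2])@ax,(P[:,:2]-T[:2])@[ax[1],-ax[0]],P[:,2]-u]   # door frame from tcp: along tool x, tool y
    for z0,z1,nm in((91,99,'leaftop'),(83,90,'sockettop'),(30,80,'leafside')):
        m=(L[:,2]>z0)&(L[:,2]<z1)&(abs(L[:,1])<18)&(L[:,0]>-95)&(L[:,0]<110)
        if nm=='sockettop': m&=L[:,0]>70
        q=L[m]
        if len(q)>5: print('  ',nm,len(q),'along',np.percentile(q[:,0],[1,99]).round(1),'across',np.percentile(q[:,1],[2,50,98]).round(1),'z',np.median(q[:,2]).round(1),'slope y/x %.4f z/x %.4f'%(np.polyfit(q[:,0],q[:,1],1)[0],np.polyfit(q[:,0],q[:,2],1)[0]))
E
python3 m.py a
```

```text
t14.65 pos [736.5   3.9 154.8] yaw 1.4676 q6 0.02 -> slide [0.0001,0.0005,-0.0002] roll -0.0044
0.12323332763131913 [ 0.07992572  0.27889559 -3.54612665]
wrist
  socket_high pred [251.5  91.7] [([254.8, 96.9], 0.97, [1.9, -3.6])]
  socket_low pred [251.8  95.8] [([252.0, 98.3], 0.85, [-0.0, -2.1])]
  pintle_high pred [175.3  94.9] [([174.1, 93.7], 0.79, [-0.8, 1.0])]
  pintle_low pred [190.8  97.9] [([188.2, 92.3], 0.84, [-1.7, 5.5])]
   leaftop 1807 along [-71.5  68.6] across [-4.8  0.5  6.4] z 95.0 slope y/x -0.0017 z/x -0.0013
   sockettop 789 along [71.6 94.7] across [-10.4   1.   11.8] z 85.9 slope y/x 0.0028 z/x 0.0006
   leafside 46 along [69.4 90.3] across [-6.2  1.   8.2] z 74.5 slope y/x -0.0162 z/x 1.9412
scene
  socket_high pred [326.5 250.1] [([323.4, 250.4], 0.85, [-4.7, -6.3])]
  socket_low pred [323.8 261.8] [([321.9, 260.5], 0.89, [-5.9, -0.9])]
  pintle_high pred [309.5 239.7] []
  pintle_low pred [307.6 251.4] [([341.1, 232.9], 0.18, [23.7, 108.8])]
   leaftop 186 along [-80.9  68.6] across [-3.3  4.1  8.7] z 95.0 slope y/x 0.0088 z/x 0.0006
   sockettop 11 along [70.6 76.5] across [-4.8  4.1  8.7] z 87.7 slope y/x -1.7378 z/x 0.2970
   leafside 327 along [-81.2  36.2] across [-1.5  7.8  9.6] z 54.6 slope y/x 0.0377 z/x 0.0011
side
  socket_high pred [352.8 162.3] [([352.5, 164.4], 0.68, [-4.3, -6.1])]
  socket_low pred [348.  179.5] [([349.5, 178.6], 0.84, [4.9, 1.4])]
  pintle_high pred [327.5 174.9] [([327.5, 177.4], 0.59, [-3.7, -7.5])]
  pintle_low pred [324.1 191.2] []
   leaftop 272 along [-80.8  65.6] across [-5.3 -1.3  6.6] z 95.5 slope y/x -0.0060 z/x -0.0016
   leafside 705 along [-81.5  66.4] across [-5.7 -4.4  3.6] z 56.2 slope y/x -0.0118 z/x -0.0014
```

Run:
```python
from h import *
c=np.load('wrist_a.npy',allow_pickle=True).item(); save(c,'w5.png',(140,50,300,150),5)
```

```text
(no output)
```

View pics/w5.png

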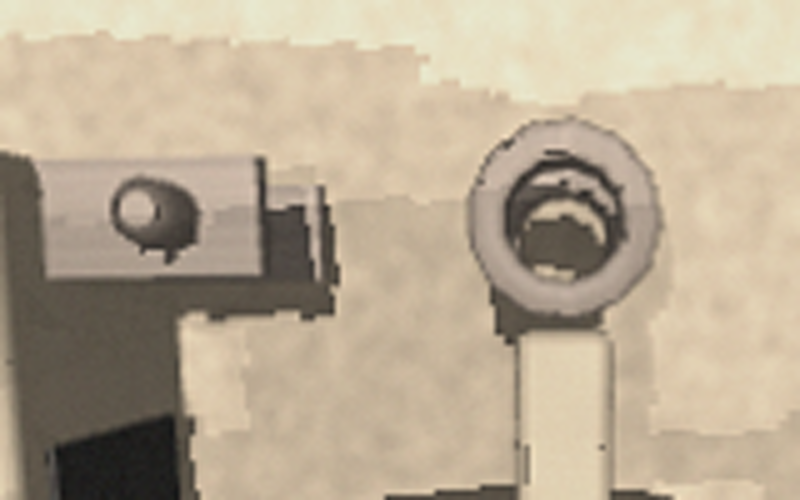

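Run:
```python
from h import *
c=np.load('wrist_a.npy',allow_pickle=True).item()
f=lambda x,y:(140+x/5-0.4,50+y/5-0.4)
so=at_z(c,f(565,217),129.5); tip=at_z(c,f(138,210),103); 
print('sock',so.round(1),'tip',tip.round(1), 'pin from doser',undos(95,100).round(1))
for x,y in((262,158),(262,277),(100,158),(100,277)): p=at_z(c,f(x,y),85); print('bracket corner',p.round(1),dos(p).round(1))
L=[at_z(c,f(x,y),129.5) for x,y in((470,217),(662,217),(565,117),(565,316))]; print('diam',np.linalg.norm(L[0]-L[1]),np.linalg.norm(L[2]-L[3]))
lt=[at_z(c,f(x,y),138.5) for x,y in((518,400),(610,400),(518,335),(610,335))]; print(np.array(lt).round(1))
T=np.array([736.5,3.9]);a=1.4676;ax=np.array([np.cos(a),np.sin(a)])
d=so[:2]-T; print('sock rel tcp along',d@ax,'across',d@[ax[1],-ax[0]])
d=tip[:2]-so[:2]; print('sock->pin in tool x,y', d@ax, d@[ax[1],-ax[0]])
```

```text
sock [745.8  86.7 129.5] tip [684.9  95.8 103. ] pin from doser [686.   94.1]
bracket corner [700.5 102.8  85. ] [[108.6 110.1  85. ]]
bracket corner [697.9  85.1  85. ] [[107.7  92.2  85. ]]
bracket corner [675.4 105.8  85. ] [[ 83.3 110.5  85. ]]
bracket corner [672.4  88.   85. ] [[82.1 92.6 85. ]]
diam 24.230018464375444 24.30281584090845
[[737.8  65.1 138.5]
 [749.1  63.9 138.5]
 [738.6  72.9 138.5]
 [749.8  71.8 138.5]]
sock rel tcp along 83.29875582038099 across 0.7152797471587231
sock->pin in tool x,y 2.7786221900296058 -61.50682882371054
```

{"api": "step_arm", "payload": {"increments": [{"slide": [0.0027,-0.01,0],"roll": 0},{"slide": [0.0027,-0.025,0],"roll": 0},{"slide": [0.0027,-0.04,0],"roll": -0.004},{"slide": [0.0027,-0.052,0],"roll": -0.004},{"slide": [0.0027,-0.056,0],"roll": -0.004}]}}

```text
t: 16.02
eef_pos: [680.6, 12.5, 155.6]
tcp_rot: [3.141, -0.0, 1.472]
ft_force: [0.4, -0.1, -4.3]
opening: 0.124
grip_force: 30.0
```

{"api": "step_arm", "payload": {"increments": [{"slide": [0,0,0],"roll": 0},{"slide": [0,0,0],"roll": 0}]}}

```text
t: 16.27
eef_pos: [681.6, 12.3, 155.2]
tcp_rot: [3.141, -0.0, 1.471]
ft_force: [-0.1, -0.1, -3.8]
opening: 0.123
grip_force: 30.0
```

Run:
```python
from h import *
s=state(); print(s['t'],s['eef_pos'],s['tcp_rot'],s['ft_force'])
c=imaging.read_camera('wrist'); np.save('wb.npy',c,allow_pickle=True); save(c,'w6.png',(180,50,300,140),6)
```

```text
16.275 [681.57688513  12.27572033 155.19618891] [ 3.14126505e+00 -9.23385744e-05  1.47141020e+00] [-0.06156458 -0.13592636 -3.77872122]
```

View pics/w6.png

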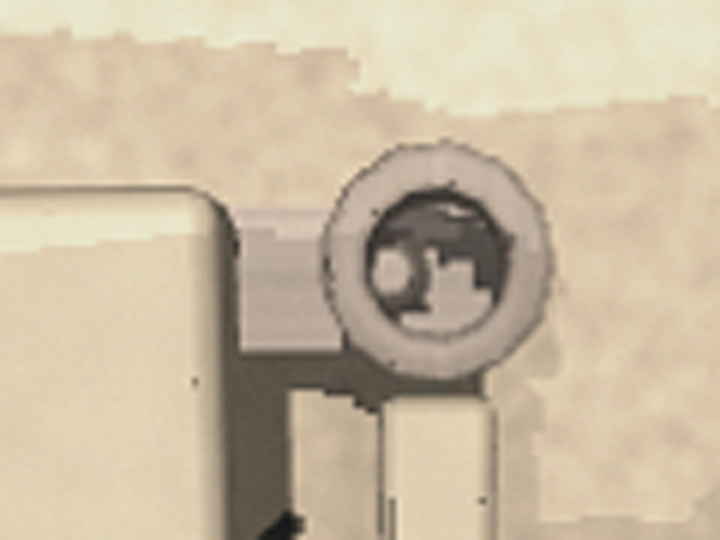

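Run:
```python
from h import *
c=np.load('wb.npy',allow_pickle=True).item()
f=lambda x,y:(180+x/6-0.42,50+y/6-0.42)
so=at_z(c,f(438,260),129.9); tip=at_z(c,f(392,270),103); b1=at_z(c,f(270,210),85); b2=at_z(c,f(270,351),85)
a=1.4714; R2=np.array([[np.cos(a),np.sin(a)],[np.sin(a),-np.cos(a)]])
print(so.round(1),tip.round(1),'sock->tip tool xy',R2@(tip-so)[:2],'sock->bracket mid x',(R2@((b1+b2)/2-so)[:2])[0],'bracket w',np.linalg.norm(b1-b2), 'diam',np.linalg.norm(at_z(c,f(323,260),129.9)-at_z(c,f(553,260),129.9)),np.linalg.norm(at_z(c,f(438,142),129.9)-at_z(c,f(438,378),129.9)))
# lower mouth of the bore through camera: plumb direction
o,_=ray(c,f(438,260)); print('cam',o.round(1), 'pintle proj under sock', [(np.array(proj(c,[so[0],so[1],z]))-[179.58,49.58])*6 for z in (129.9,113.9,103,85)])
```

```text
[690.6  95.1 129.9] [685.2  96.  103. ] sock->tip tool xy [ 0.30709392 -5.4695958 ] sock->bracket mid x -0.1585302572887409 bracket w 17.7234077007964 diam 24.187015674913507 24.01843548989888
cam [689.3  84.5 325.5] pintle proj under sock [array([438., 260.]), array([437.80039678, 267.93140445]), array([437.6810235 , 272.67556343]), array([437.50780469, 279.5606729 ])]
```

{"api": "step_arm", "payload": {"increments": [{"slide": [0.0001,-0.0054,0],"roll": 0},{"slide": [0.0001,-0.0054,0.004],"roll": 0},{"slide": [0.0001,-0.0054,0.008],"roll": 0},{"slide": [0.0001,-0.0054,0.008],"roll": 0},{"slide": [0.0001,-0.0054,0.008],"roll": 0}]}}

```text
t: 16.95
eef_pos: [676.0, 13.0, 147.2]
tcp_rot: [3.142, -0.0, 1.471]
ft_force: [0.0, 0.4, -3.6]
opening: 0.124
grip_force: 30.0
```

Run:
```python
from h import *
s=state(); print(s['t'],s['eef_pos'],s['tcp_rot'],s['ft_force'])
c=imaging.read_camera('wrist'); np.save('wc.npy',c,allow_pickle=True); save(c,'w7.png',(190,50,310,140),6)
```

```text
16.95 [675.95218006  12.98824898 147.19025096] [ 3.14157564e+00 -1.27024549e-04  1.47147995e+00] [ 0.03253015  0.37566363 -3.61257841]
```

View pics/w7.png

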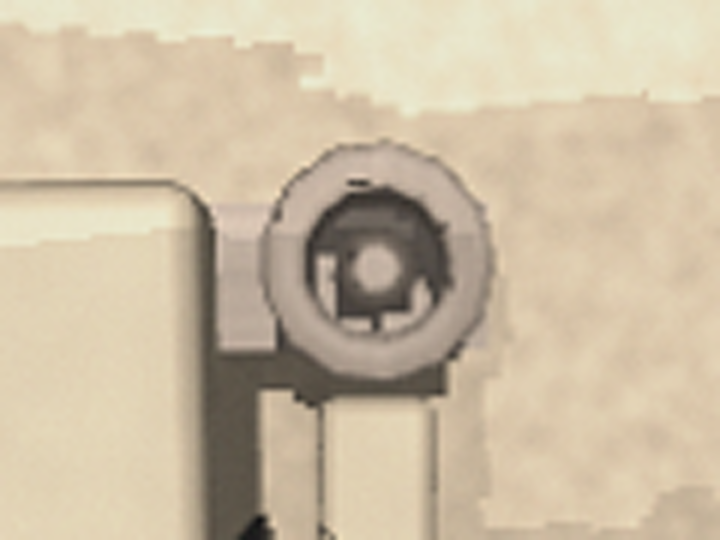

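{"api": "step_arm", "payload": {"increments": [{"slide": [0,0,0.004],"roll": 0},{"slide": [0,0,0.008],"roll": 0},{"slide": [0,0,0.012],"roll": 0},{"slide": [0,0,0.015],"roll": 0},{"slide": [0,0,0.018],"roll": 0}]}}

```text
t: 17.62
eef_pos: [675.9, 13.0, 129.0]
tcp_rot: [3.142, -0.0, 1.472]
ft_force: [-0.8, -0.5, -4.5]
opening: 0.126
grip_force: 30.0
```

{"api": "step_arm", "payload": {"increments": [{"slide": [0,0,0.001],"roll": 0},{"slide": [0,0,0.0018],"roll": 0},{"slide": [0,0,0.0026],"roll": 0},{"slide": [0,0,0.0026],"roll": 0}]}}

```text
t: 18.12
eef_pos: [675.9, 13.0, 126.6]
tcp_rot: [3.142, -0.0, 1.472]
ft_force: [-0.9, -0.4, -3.9]
opening: 0.123
grip_force: 30.0
```

{"api": "step_arm", "payload": {"increments": [{"slide": [0,0,0.0005],"roll": 0},{"slide": [0,0,0.001],"roll": 0},{"slide": [0,0,0.001],"roll": 0}]}}

```text
t: 18.5
eef_pos: [676.0, 12.9, 126.2]
tcp_rot: [3.141, -0.0, 1.471]
ft_force: [-1.5, -1.6, 2.9]
opening: 0.125
grip_force: 30.0
```

{"api": "step_arm", "payload": {"increments": [{"slide": [0,0,0],"roll": 0},{"slide": [0,0,0],"roll": 0},{"slide": [0,0,0],"roll": 0},{"slide": [0,0,0],"roll": 0}], "fingers": 0.45}}

```text
t: 19.0
eef_pos: [675.9, 13.0, 125.6]
tcp_rot: [3.142, -0.0, 1.471]
ft_force: [-1.1, 0.1, -0.0]
opening: 0.438
grip_force: 0.0
```

{"api": "step_arm", "payload": {"increments": [{"slide": [0,0,-0.02],"roll": 0},{"slide": [0,0,-0.06],"roll": 0},{"slide": [0,0,-0.1],"roll": 0},{"slide": [0,0,-0.12],"roll": 0},{"slide": [0,0,-0.12],"roll": 0}]}}

```text
t: 19.62
eef_pos: [676.3, 13.0, 247.1]
tcp_rot: [3.139, -0.0, 1.472]
ft_force: [-1.0, -0.5, -0.7]
opening: 0.447
grip_force: 0.0
```

Run:
```python
from h import *
s=state(); print(s['t'],s['eef_pos'],s['ft_force'],s['opening'])
im=[]
for n in ('wrist','scene','side'):
    c=imaging.read_camera(n); print(n); bumps(c); im.append(c['color'][...,::-1])
    P=dos(cloud(c)[c['z_map']>0])
    for z0,z1,nm in((155,164,'tabtop'),(107,114,'leaftop'),(97,105,'socktop')):
        m=(P[:,2]>z0)&(P[:,2]<z1)&(P[:,0]>80)&(P[:,0]<112)&(P[:,1]>-90)&(P[:,1]<120)
        if nm=='socktop': m&=P[:,1]>86
        q=P[m]
        if len(q)>5: print('  ',nm,len(q),np.median(q[:,2]).round(1),'x',np.percentile(q[:,0],[2,50,98]).round(1),'y',np.percentile(q[:,1],[2,98]).round(1))
a=cv2.resize(im[0][20:260,130:410],(400,343)); b=cv2.resize(im[2][120:300,230:440],(400,343))
cv2.imwrite('pics/end.png',np.hstack([a,b]))
```

```text
19.625 [676.28550077  12.95262783 247.05102251] [-0.95566763 -0.52175373 -0.73613489] 0.4471221189986829
wrist
clip n 502 x [-16.9 -12.7  23.7  25.1] y [-17.1 -14.8  -8.1  -1.    0.5] mid -8.3 ((4.1240234375, -8.317317962646484), (42.1258544921875, 18.283227920532227), 0.466726154088974)
 tip pts [[-16.0, -5.7, 116.6], [-15.3, -6.0, 115.4], [-14.6, -6.3, 114.5], [-13.0, -5.9, 116.0], [-12.3, -6.2, 114.7], [-16.8, -6.5, 117.6], [-15.9, -6.6, 117.2], [-14.8, -6.6, 117.3]]
paddle top n 625 x [-49.6 -19.8] y [-15.8  -6.8   0.5] mid -7.7
   tabtop 59 155.4 x [89.5 94.  99.5] y [ 9.9 29.7]
   leaftop 353 108.2 x [88.  94.1 99.3] y [33.7 84.2]
   socktop 360 101.5 x [ 82.7  94.1 105.2] y [ 88.1 109.8]
scene
clip n 74 x [-16.4 -13.5  25.2  34.4] y [-23.5 -17.   -9.6  -2.7  -1.3] mid -13.9 ((10.403813362121582, -13.02081298828125), (50.65712356567383, 24.6646785736084), 13.287181854248047)
 tip pts [[-16.4, -9.8, 117.7], [-14.9, -7.8, 117.6], [-15.1, -10.9, 115.6], [-13.7, -8.7, 115.3], [-13.4, -12.2, 114.3], [-12.5, -9.7, 112.9]]
paddle top n 75 x [-49.1 -20.2] y [-18.9 -11.1  -1.2] mid -10.0
   tabtop 9 156.1 x [ 90.4  97.9 101.4] y [-3.8 28. ]
   leaftop 48 108.9 x [ 89.7  98.7 101.4] y [-8.7 82.2]
   socktop 52 100.5 x [ 84.3  95.6 106.1] y [ 88.3 108.6]
side
clip n 107 x [-15.6 -13.1  23.3  25.4] y [-17.8 -16.7  -9.9  -3.3  -0.6] mid -9.3 ((5.05854606628418, -9.140260696411133), (17.86733055114746, 41.17115020751953), 88.19725799560547)
 tip pts [[-14.2, -7.5, 116.7], [-11.6, -6.8, 115.2], [-15.1, -10.3, 117.1], [-12.6, -9.7, 115.5], [-11.0, -11.2, 116.9], [-15.6, -12.1, 116.0], [-13.4, -12.3, 115.6], [-11.2, -12.5, 115.2]]
paddle top n 122 x [-50.6 -21.2] y [-19.  -11.7  -1.9] mid -10.2
   tabtop 9 155.6 x [88.9 90.8 98.2] y [ 8.4 27. ]
   leaftop 74 108.9 x [88.3 92.1 99.6] y [-8.8 81.7]
   socktop 56 101.3 x [ 83.3  91.8 104.5] y [ 87.8 107.6]
```

View pics/end.png

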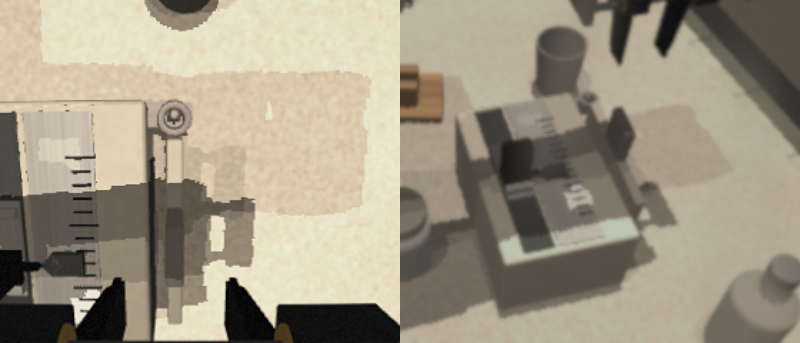

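```bash
python3 -c "
from h import *
print(env.job_done())"
```

```text
the job is handed in; nothing more can be done
None
```

The job is handed in, but no verdict came back. By the last pictures, the paddle is within about 1 mm of the set mark, with the play seen taken up away from the hinge end before I let go of it. The door hangs on both pintles, its upper socket seen seated though the leaf sags slightly, and the gripper is clear of everything.

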